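# Twist-test the screw-capped jars and set the loose one apart

### The job

One of the three jars in the wooden rack has a loose screw cap: find it by twisting the caps while the jars stand in the rack, turning the loose cap a good 20 degrees and leaving it so, and stopping at once where a cap resists so that no tight seal is broken. Then take the jar with the loose cap out of the rack by its glass body, not by the cap, and stand it upright wholly on the slate plate. Leave the tight jars in the rack, tip no jar over, and do not disturb the water jar or the red tin.

Things in the scene. Friction and masses are not known exactly. Their poses are not given: they have to be found in the camera images.
- rack: fixed wooden rack, a board 88 x 310 x 6 mm with three open square pockets in a row along its y axis at -100, 0 and +100 mm; pockets 58 mm wide inside (a jar can turn about 0.08 rad before the walls stop it), walls 6 mm thick, tops 26 mm above the table; the jars stand on the board, 6 mm above the table. Origin: centre of the underside, on the table
- jar_a_mid (a point): square amber glass jar with a round black ribbed screw cap, all three alike; body 54 x 54 x 58 mm, height with cap 88 mm, 0.2 to 0.35 kg. The point: centre of the body, 29 mm above the jar's underside; axes along its sides, z up. Any jar may be in any pocket. The shoulder is wider than the cap; the body is free to grip from 26 mm (rack walls) to 64 mm (shoulder) above the table
- jar_b_mid (a point): square amber glass jar with a round black ribbed screw cap, all three alike; body 54 x 54 x 58 mm, height with cap 88 mm, 0.2 to 0.35 kg. The point: centre of the body, 29 mm above the jar's underside; axes along its sides, z up. Any jar may be in any pocket. The shoulder is wider than the cap; the body is free to grip from 26 mm (rack walls) to 64 mm (shoulder) above the table
- jar_c_mid (a point): square amber glass jar with a round black ribbed screw cap, all three alike; body 54 x 54 x 58 mm, height with cap 88 mm, 0.2 to 0.35 kg. The point: centre of the body, 29 mm above the jar's underside; axes along its sides, z up. Any jar may be in any pocket. The shoulder is wider than the cap; the body is free to grip from 26 mm (rack walls) to 64 mm (shoulder) above the table
- cap_a: screw cap of jar_a: 44 mm across, 26 mm tall, 62 to 88 mm above the jar's underside. Origin on its axis at its lower edge; axes as the jar's at the start, turning with the cap. A loose cap turns under 0.1 N m, 1.1 rad clockwise or 2.1 rad anticlockwise; a tight one holds to about 1.8 N m, then its seal gives way by a small turn (0.18 rad at most)
- cap_b: screw cap of jar_b: 44 mm across, 26 mm tall, 62 to 88 mm above the jar's underside. Origin on its axis at its lower edge; axes as the jar's at the start, turning with the cap. A loose cap turns under 0.1 N m, 1.1 rad clockwise or 2.1 rad anticlockwise; a tight one holds to about 1.8 N m, then its seal gives way by a small turn (0.18 rad at most)
- cap_c: screw cap of jar_c: 44 mm across, 26 mm tall, 62 to 88 mm above the jar's underside. Origin on its axis at its lower edge; axes as the jar's at the start, turning with the cap. A loose cap turns under 0.1 N m, 1.1 rad clockwise or 2.1 rad anticlockwise; a tight one holds to about 1.8 N m, then its seal gives way by a small turn (0.18 rad at most)
- slate: flat charcoal-grey slate plate lying fixed on the table, 141 (its x) x 108 (its y) x 6 mm; origin: centre of the underside, its top is 6 mm higher
- water_jar_mid (a point): clear open jar, 75 mm across, 99 mm tall; bystander, stands upright, the point is at its centre
- red_tin_mid (a point): round red tin with a pale lid, 45 mm across, 50 mm tall; bystander, stands upright, the point is at its centre
There are look-alikes about, which are no part of the job. Leave any pink look-alike of the part that bears jar_c_mid alone.

How it is judged:
By the outcome, as a careful person would: the job done as asked, in the order asked, and still so for the second after the job is handed in, with the robot touching nothing.
It also fails if it takes over 67 s, if anything falls off the work surface, if the arm or the gripper's body presses on something with over 40 N, if the wrist force passes 120 N, or if a joint passes its speed limit or range.

### The arm

A 6-joint arm with a two-finger parallel gripper is mounted at the origin on a cart in front of the work surface, level with it; the furniture and walls round the work are solid. World frame = base frame: x ahead of the robot, y to its left, z up, the work surface at z = 0. Lengths are in mm, angles in degrees, forces in N, time in s.
With the tool pointing down it reaches from about 350 to 850 mm from the base axis. Payload 8.1 kg.
Tool frame: the origin (TCP) lies where the fingers leave the gripper's body, on its centre line; the fingertips stand 73 mm ahead of it and the grasp point (between the pads) lies 54 mm ahead of it; z points along the fingers, y is the line along which they close (so a half turn about z gives the same grasp; the last joint's range is limited). The gripper opens to 85 mm and grips with 20 to 120 N. Pads are 22 mm wide; open, the fingers measure 114 mm over their backs; the gripper's body (76 mm by 85 mm) begins 54 mm behind the grasp point. The pads swing forward as they close: fully open they stand 13 mm farther back than shut.
Start: joints at [63.747, 7.471, 85.268, -0, 87.261, -4.893], TCP at [218.514, 558.8, 303.892] pointing down, gripper open.
Joint ranges: [-169.43, 169.43], [-51.17, 129.36], [1.28, 143.12], [-76.62, 256.62], [0, 156.53], [-152.29, 152.29]. Speed limits (degrees/s): [136.94, 136.94, 159.86, 180, 180, 180].

### API

Orientations are given as [roll, pitch, yaw] about the fixed x, y, z axes, in that order (R = Rz(yaw) Ry(pitch) Rx(roll)).
In Python, from bench import sense, optics, r gives the robot as it stands.
- The arm moves only by the tool servo_tool, never from a script. Its argument "plan" is a list that holds one entry, the list of rows, each a list of 5 numbers: the shift along the world's x, y, z in m, then the turn about the world's z in degrees, then the finger opening in m, from 0 to 0.0854. A call has 1 to 10 rows; each row shifts and turns the commanded pose from where the row before left it; what a row does not reach is not made up. A row lasts 1/10 s, in which the tool goes at most 50 mm and 8.59 degrees, less where a joint would pass 70% of its speed; a pose out of reach is approached as far as the arm can. A call is refused whole if a number of a shift passes 0.05 or a number of a turn 8.59, either way. A call with a gripper value outside its range is refused whole. The fingers move at their own pace and stop on an object; "force" is the grip in N (left out, the last holds). Time passes only in rows, so rows that do not move let the fingers close. It gives the time, the measured TCP pose, the force, the opening and the grip force at its end, in the units of the state.
- sense(): the state, without advancing time (a new reading comes with each control period).
- optics.snapshot(name): name is "scene" or "top"; returns a dict with "frame" (384x512x3 uint8, blue, green, red), "fx", "fy", "cx", "cy" (pixels), "cam_to_world" (4x4, takes a point from camera to world coordinates). Camera axes: x right, y down, z forward; pixel columns grow to the right and rows downward; lengths in mm; the calibration is good to about 2 mm. A picture is of the moment at which its call begins. There is no depth.
- r.hand_in(): hands the job in; it is judged then, once.
The state is a dict: "time": time; "joint_pos": joint angles; "qd": joint speeds; "joint_efforts": joint torques, N m; "tool_pos": TCP position; "tcp_rot": TCP orientation; "ft_force": force on the tool from outside, world axes, zero at the start; "wrist_torque": the same for the moment, N m; "finger_gap": finger opening in mm; "grip_force": force on a finger pad.
Only numpy, scipy, OpenCV 4.12 (cv2) and the standard library are available. Lean on these libraries where they do the work, as an engineer would, in place of code of your own. Each camera call takes 0.05 s, during which the arm holds its last target. There are 200 camera calls.

## Working session

There is one attempt and no reset: what is moved stays moved. The work goes in short steps, Python scripts to look and compute and a tool call to move; the robot and the scene stay as the last step left them, time stands still between calls to the robot, and variables do not carry over. Pictures are saved under pics/ and viewed, at most 10 in all, crops included, and the job is handed in when it is done.

Besides the shell and the picture viewer there is one more tool, called after "Call:" by a JSON object that holds its "api" and its "payload", one argument or row to a line. servo_tool: Moves the arm, as the interface text tells. Its arguments: {"type":"object","properties":{"plan":{"type":"array"},"force":{"type":"number"}},"required":["plan"]}

```bash
mkdir -p pics; ls
python3 - <<'E'
from bench import sense, optics, r
import cv2,numpy as np
s=sense(); print(s)
for n in ("scene","top"):
    d=optics.snapshot(n); cv2.imwrite(f"pics/{n}0.png",d["frame"])
    print(n,d["fx"],d["fy"],d["cx"],d["cy"],np.round(d["cam_to_world"],3).tolist())
a=cv2.imread("pics/scene0.png");b=cv2.imread("pics/top0.png")
E
```

```text
pics
{'time': 0.0, 'joint_pos': array([ 6.37467361e+01,  7.51748037e+00,  8.53313038e+01, -1.65090076e-04,
        8.72629796e+01, -4.89286334e+00]), 'qd': array([ 0.03280766, -0.10526764,  0.12412048,  0.04434359, -0.14734048,
        0.06132741]), 'joint_efforts': array([ 5.64961065e-04, -5.69388270e+01, -5.00559676e+01, -1.21828930e-04,
        1.45654759e-02,  3.17955266e-05]), 'tool_pos': array([218.32420118, 558.40033676, 302.80018617]), 'tcp_rot': array([-1.79888630e+02, -9.36834964e-03,  1.58639598e+02]), 'ft_force': array([0.26309478, 0.90933974, 0.01077   ]), 'wrist_torque': array([ 0.01401821,  0.02084175, -0.02184731]), 'grip_force': 0.0, 'finger_gap': 85.4999064488756}
scene 399.86921962663126 399.86921962663126 257.6307970955474 196.9071661340896 [[0.879, -0.26, 0.401, 8.292], [-0.477, -0.515, 0.712, -754.754], [0.021, -0.817, -0.577, 710.571], [0.0, 0.0, 0.0, 1.0]]
top 404.1960913209973 404.1960913209973 256.92629391118834 193.3018830604722 [[0.019, -0.999, 0.044, 372.048], [-1.0, -0.02, -0.003, 42.433], [0.004, -0.044, -0.999, 1346.848], [0.0, 0.0, 0.0, 1.0]]
```

View pics/scene0.png

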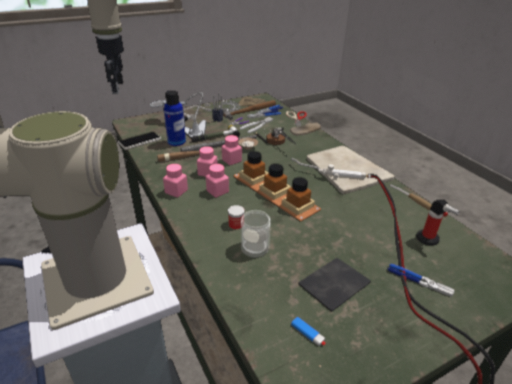

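View pics/top0.png

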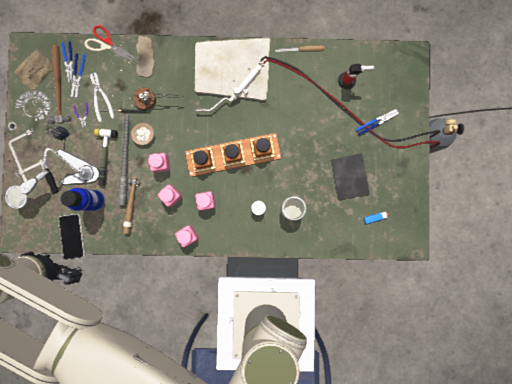

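The scene view shows three amber, black-capped jars in the wooden rack at (253,168), (275,184) and (299,198). In the top view they are at (202,158), (233,152) and (264,146).

- **Other objects, scene view:** the slate is at (336,284), the water jar at (255,233) and the red tin at (236,217).
- **Candidates that could be mistaken for the jars:** pink jars at scene (175,180), (207,162), (232,150) and (217,180), the blue bottle at (174,120), the red bottle at (432,222), and brown or copper pots at top (145,98) and (142,134).
- **Choice:** the three amber jars in the rack.

Next I'll measure and check with a close crop.

```bash
cat > h.py <<'E'
import cv2,numpy as np
def ray(d,uv):
    T=np.array(d["cam_to_world"]);v=T[:3,:3]@np.array([(uv[0]-d["cx"])/d["fx"],(uv[1]-d["cy"])/d["fy"],1.])
    return T[:3,3],v
def onz(d,uv,z):
    o,v=ray(d,uv);return (o+v*(z-o[2])/v[2])[:2]
def proj(d,p):
    T=np.array(d["cam_to_world"]);q=T[:3,:3].T@(np.array(p,float)-T[:3,3]);return np.array([d["fx"]*q[0]/q[2]+d["cx"],d["fy"]*q[1]/q[2]+d["cy"]])
def blobs(mask,box,amin=20):
    m=np.zeros_like(mask);x0,y0,x1,y1=box;m[y0:y1,x0:x1]=mask[y0:y1,x0:x1]
    c,_=cv2.findContours(m,cv2.RETR_EXTERNAL,cv2.CHAIN_APPROX_NONE)
    return [k for k in c if cv2.contourArea(k)>amin]
E
python3 - <<'E'
from bench import optics
from h import *
t=optics.snapshot("top");s=optics.snapshot("scene")
T,S=t["frame"],s["frame"];hT=cv2.cvtColor(T,cv2.COLOR_BGR2HSV);hS=cv2.cvtColor(S,cv2.COLOR_BGR2HSV)
# rack (orange wood)
m=cv2.inRange(hT,(5,110,60),(20,255,255));m[:, :175]=0;m[:,290:]=0;m[:125]=0;m[185:]=0
pts=cv2.findNonZero(m);R=cv2.minAreaRect(cv2.convexHull(pts));B=cv2.boxPoints(R)
print("rack rect px",R);bw=np.array([onz(t,p,15) for p in B]);print(bw.round(1).tolist(),"c",bw.mean(0).round(1),[np.linalg.norm(bw[i]-bw[i-1]).round(0) for i in range(4)])
def show(n,d,h,box,lo,hi,z,am):
    for c in blobs(cv2.inRange(h,lo,hi),box,am):
        M=cv2.moments(c);u=(M["m10"]/M["m00"],M["m01"]/M["m00"]);R=cv2.minAreaRect(c)
        print(n,np.round(u,1),"A",cv2.contourArea(c),"rect",np.round(R[1],1),R[2],"xy",onz(d,u,z).round(1),"corners",[onz(d,p,z).round(0).tolist() for p in cv2.boxPoints(R)])
show("capT",t,hT,(185,135,282,175),(0,0,0),(180,255,50),94,40)
show("capS",s,hS,(235,145,320,215),(0,0,0),(180,255,45),81,40)
show("slateT",t,hT,(325,145,375,205),(0,0,0),(180,90,75),6,300)
show("slateS",s,hS,(290,250,380,315),(0,0,0),(180,60,85),6,300)
show("tinS",s,hS,(222,200,250,232),(0,120,60),(10,255,255),20,20)
show("tinT",t,hT,(245,195,272,220),(0,0,170),(180,60,255),50,20)
a=cv2.resize(T[120:230,175:385],None,fx=3.8,fy=3.8,interpolation=cv2.INTER_CUBIC)[:, :800]
b=cv2.resize(S[140:250,220:340],None,fx=1.6,fy=1.6)
cv2.imwrite("pics/crop1.png",a)
E
```

```text
rack rect px ((232.59616088867188, 154.48077392578125), (26.279563903808594, 93.1551742553711), 78.69007110595703)
[[566.6, 281.2], [633.7, -20.2], [548.1, -38.8], [481.4, 261.8]] c [557.5 121. ] [np.float64(87.0), np.float64(309.0), np.float64(88.0), np.float64(308.0)]
capS [299.4 184.2] A 139.5 rect [12. 13.] 90.0 xy [582.6  23.6] corners [[584.0, 60.0], [618.0, 42.0], [583.0, -10.0], [550.0, 7.0]]
capS [275.5 170.2] A 126.0 rect [12. 13.] 90.0 xy [560.2 120.3] corners [[561.0, 161.0], [597.0, 143.0], [561.0, 84.0], [526.0, 101.0]]
capS [253.9 157.1] A 113.5 rect [12. 12.] 90.0 xy [539.4 220. ] corners [[541.0, 264.0], [576.0, 246.0], [539.0, 179.0], [506.0, 195.0]]
slateS [333.9 283.8] A 2122.0 rect [44.3 60.8] 53.47114562988281 xy [ 488.6 -277. ] corners [[412.0, -234.0], [595.0, -187.0], [572.0, -315.0], [407.0, -346.0]]
tinS [234.2 222.9] A 101.5 rect [11. 11.] 90.0 xy [371.7  18. ] corners [[370.0, 48.0], [397.0, 34.0], [376.0, -9.0], [350.0, 5.0]]
tinT [258.1 207.4] A 143.5 rect [13. 14.] 90.0 xy [383.6  33.8] corners [[404.0, 57.0], [405.0, 12.0], [363.0, 11.0], [362.0, 56.0]]
```

View pics/crop1.png

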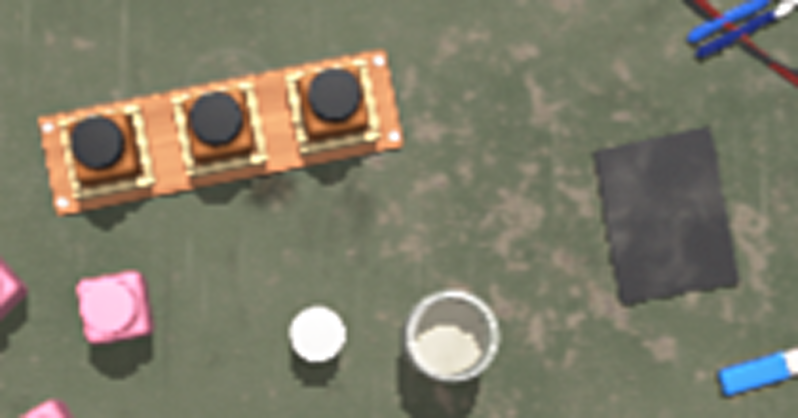

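The crop shows the rack with three square amber jars with black round caps at crop (98,143), (216,118) and (333,95). The slate is at (668,215), the tin at (318,333) and the water jar at (452,335), all clear of the rack. I'm choosing those amber jars and refining their positions.

Run:
```python
from bench import optics
from h import *
t=optics.snapshot("top");s=optics.snapshot("scene")
T,S=t["frame"],s["frame"];hT=cv2.cvtColor(T,cv2.COLOR_BGR2HSV)
m=cv2.inRange(hT,(5,110,60),(20,255,255));m[:, :175]=0;m[:,290:]=0;m[:125]=0;m[185:]=0
B=cv2.boxPoints(cv2.minAreaRect(cv2.convexHull(cv2.findNonZero(m))))
w=np.array([onz(t,p,6) for p in B]);l=[np.linalg.norm(w[i]-w[i-1]) for i in range(4)];c=w.mean(0);e=w[3]-w[2]
print("rack c",c.round(1),np.round(l,1),"yaw",np.degrees(np.arctan2(-e[0],e[1])))
mx=T.max(2)
for n,box,z,thr,am in (("cap",(190,138,276,172),94,90,80),("slate",(325,145,375,205),6,75,300)):
  sat=hT[...,1]<(110 if n=="cap" else 60)
  for k in blobs(((mx<thr)&sat).astype(np.uint8)*255,box,am):
    M=cv2.moments(k);u=(M["m10"]/M["m00"],M["m01"]/M["m00"]);R=cv2.minAreaRect(k);wb=[onz(t,p,z) for p in cv2.boxPoints(R)]
    print(n,np.round(u,1),cv2.contourArea(k),np.round(R[1],1),"xy",onz(t,u,z).round(1),np.round(wb,0).tolist())
# two-view cap: rays of top-disc centre & scene dark blob
for a,b in (((264,147),(299.4,184.2)),):pass
print("water (rim z99)",onz(t,(175+452/3.8,120+335/3.8),99))
for y in(-100,0,100):
  th=np.radians(12.5);p=c+y*np.array([-np.sin(th),np.cos(th)]);print(y,p.round(1),proj(t,[*p,94]).round(1),proj(s,[*p,81]).round(1))
```

```text
rack c [558.7 121.5] [ 88.  310.8  88.2 310. ] yaw 12.497374404237062
cap [200.2 157.1] 122.5 [12. 13.] xy [536.3 217.2] [[555.0, 237.0], [556.0, 196.0], [518.0, 196.0], [517.0, 236.0]]
cap [231.3 151.3] 114.5 [12.7 12. ] xy [556.4 120.8] [[558.0, 148.0], [585.0, 122.0], [558.0, 94.0], [531.0, 120.0]]
cap [262.7 145.8] 97.5 [12. 12.] xy [575.3  23.3] [[559.0, 41.0], [596.0, 41.0], [597.0, 4.0], [560.0, 3.0]]
water (rim z99) [382.96606478 -76.697657  ]
-100 [580.4  23.9] [262.5 144.2] [298.7 184.3]
0 [558.7 121.5] [231.1 150.5] [274.9 170.1]
100 [537.1 219.2] [199.6 156.8] [253.4 157.3]
```

Call:
{"api": "servo_tool", "payload": {
  "plan": [
    [[0.032, -0.034, -0.007, -5.6, 0.0854], [0.032, -0.034, -0.007, -5.6, 0.0854], [0.032, -0.034, -0.007, -5.6, 0.0854], [0.032, -0.034, -0.007, -5.6, 0.0854], [0.032, -0.034, -0.007, -5.6, 0.0854], [0.032, -0.034, -0.007, -5.6, 0.0854], [0.032, -0.034, -0.007, -5.6, 0.0854], [0.032, -0.034, -0.007, -5.6, 0.0854], [0.032, -0.034, -0.007, -5.6, 0.0854], [0.032, -0.034, -0.007, -5.6, 0.0854]]
  ],
  "force": 25
}}

```text
time: 1.3
tool_pos: [539.6, 217.2, 233.8]
tcp_rot: [180.0, -0.0, 102.4]
ft_force: [0.7, 0.3, 0.5]
finger_gap: 85.5
grip_force: 0.0
```

Run:
```python
from bench import sense,optics
from h import *
for k,v in sense().items():
  if k in("time","tool_pos","tcp_rot","ft_force","wrist_torque"):print(k,np.round(v,3))
t=optics.snapshot("top");s=optics.snapshot("scene")
q=[(175+x/3.8,120+y/3.8) for x,y in((594,152),(710,127),(737,285),(624,305))]
w=np.array([onz(t,p,6) for p in q]);print("slate top",w.round(0).tolist(),w.mean(0).round(1))
hS=cv2.cvtColor(s["frame"],cv2.COLOR_BGR2HSV)
k=max(blobs(cv2.inRange(hS,(0,0,0),(180,60,85)),(290,250,380,315),300),key=cv2.contourArea)
a=cv2.approxPolyDP(cv2.convexHull(k),5,True)[:,0];print("scene corners",a.tolist(),[onz(s,p,6).round(0).tolist() for p in a])
```

```text
time 1.3
tool_pos [539.613 217.18  233.78 ]
tcp_rot [ 1.79974e+02 -3.00000e-03  1.02408e+02]
ft_force [0.675 0.342 0.46 ]
wrist_torque [ 0.053 -0.081  0.058]
slate top [[547.0, -208.0], [571.0, -309.0], [432.0, -334.0], [413.0, -236.0]] [ 490.7 -271.7]
scene corners [[339, 258], [370, 283], [329, 311], [298, 283]] [[553.0, -213.0], [566.0, -314.0], [430.0, -336.0], [415.0, -236.0]]
```

Call:
{"api": "servo_tool", "payload": {
  "plan": [
    [[-0.003, 0.0015, -0.01, 0, 0.0854], [0, 0, -0.02, 0, 0.0854], [0, 0, -0.02, 0, 0.0854], [0, 0, -0.02, 0, 0.0854], [0, 0, -0.02, 0, 0.0854], [0, 0, 0, 0, 0.0854], [0, 0, 0, 0, 0.03], [0, 0, 0, 0, 0.03], [0, 0, 0, 0, 0.03], [0, 0, 0, 0, 0.03]]
  ],
  "force": 25
}}

```text
time: 2.4
tool_pos: [536.4, 220.8, 145.6]
tcp_rot: [179.8, -0.0, 102.7]
ft_force: [0.1, 1.7, 5.2]
finger_gap: 43.3
grip_force: 25.5
```

```bash
cat > st.py <<'E'
from bench import sense
import numpy as np
for k,v in sense().items():
  if k in("time","tool_pos","tcp_rot","ft_force","wrist_torque","finger_gap","grip_force"):print(k,np.round(v,2),end=" ")
E
python3 st.py
```

```text
time 2.4 tool_pos [536.44 220.83 145.6 ] tcp_rot [ 1.7983e+02 -3.0000e-02  1.0265e+02] ft_force [0.11 1.67 5.21] wrist_torque [ 0.15  0.11 -0.  ] grip_force 25.52 finger_gap 43.26
```

Call:
{"api": "servo_tool", "payload": {
  "plan": [
    [[0, 0, 0.002, 0, 0.03], [0, 0, 0, 1.5, 0.03], [0, 0, 0, 1.5, 0.03], [0, 0, 0, 1.5, 0.03], [0, 0, 0, 0, 0.03]]
  ]
}}

```text
time: 2.9
tool_pos: [535.5, 220.3, 145.8]
tcp_rot: [-180.0, -0.0, 107.2]
ft_force: [0.8, 0.6, -1.4]
finger_gap: 43.3
grip_force: 25.8
```

```bash
python3 st.py
```

```text
time 2.9 tool_pos [535.51 220.27 145.79] tcp_rot [-179.99   -0.    107.22] ft_force [ 0.76  0.57 -1.4 ] wrist_torque [ 0.09 -0.13 -0.04] grip_force 25.77 finger_gap 43.33
```

Call:
{"api": "servo_tool", "payload": {
  "plan": [
    [[0, 0, 0, 1, 0.03], [0, 0, 0, 0, 0.03]]
  ]
}}

```text
time: 3.1
tool_pos: [535.5, 220.3, 145.8]
tcp_rot: [-180.0, -0.0, 108.2]
ft_force: [0.7, 1.3, -1.9]
finger_gap: 43.5
grip_force: 25.8
```

```bash
python3 st.py
```

```text
time 3.1 tool_pos [535.48 220.3  145.8 ] tcp_rot [-179.99   -0.    108.19] ft_force [ 0.72  1.34 -1.95] wrist_torque [ 0.07 -0.17 -0.01] grip_force 25.76 finger_gap 43.49
```

Call:
{"api": "servo_tool", "payload": {
  "plan": [
    [[0, 0, 0, 1, 0.03], [0, 0, 0, 0, 0.03]]
  ]
}}

```text
time: 3.3
tool_pos: [535.4, 220.3, 145.8]
tcp_rot: [-180.0, -0.0, 109.2]
ft_force: [0.5, -0.0, -1.3]
finger_gap: 43.4
grip_force: 25.7
```

```bash
python3 st.py
```

```text
time 3.3 tool_pos [535.44 220.31 145.8 ] tcp_rot [-179.99   -0.    109.19] ft_force [ 0.45 -0.03 -1.25] wrist_torque [ 0.08 -0.16 -0.01] grip_force 25.74 finger_gap 43.35
```

Call:
{"api": "servo_tool", "payload": {
  "plan": [
    [[0, 0, 0, 1, 0.03], [0, 0, 0, 0, 0.03]]
  ]
}}

```text
time: 3.5
tool_pos: [535.4, 220.3, 145.8]
tcp_rot: [-180.0, -0.0, 110.2]
ft_force: [1.5, -0.0, -2.1]
finger_gap: 42.9
grip_force: 25.7
```

```bash
python3 st.py
```

```text
time 3.5 tool_pos [535.43 220.31 145.81] tcp_rot [-179.99   -0.    110.19] ft_force [ 1.45 -0.01 -2.08] wrist_torque [ 0.15 -0.16 -0.07] grip_force 25.73 finger_gap 42.9
```

Call:
{"api": "servo_tool", "payload": {
  "plan": [
    [[0, 0, 0, 1, 0.03], [0, 0, 0, 0, 0.03]]
  ]
}}

```text
time: 3.7
tool_pos: [535.5, 220.3, 145.9]
tcp_rot: [-180.0, -0.0, 111.2]
ft_force: [0.1, 1.2, -2.4]
finger_gap: 43.3
grip_force: 25.7
```

```bash
python3 st.py
```

```text
time 3.7 tool_pos [535.49 220.3  145.86] tcp_rot [-180.    -0.   111.2] ft_force [ 0.05  1.2  -2.36] wrist_torque [ 0.1  -0.15 -0.07] grip_force 25.72 finger_gap 43.27
```

Call:
{"api": "servo_tool", "payload": {
  "plan": [
    [[0, 0, 0, 1, 0.03], [0, 0, 0, 0, 0.03]]
  ]
}}

```text
time: 3.9
tool_pos: [535.5, 220.3, 145.9]
tcp_rot: [-180.0, -0.0, 112.2]
ft_force: [1.0, 0.4, -2.3]
finger_gap: 42.8
grip_force: 25.7
```

```bash
python3 st.py
```

```text
time 3.9 tool_pos [535.51 220.32 145.88] tcp_rot [-180.     -0.    112.19] ft_force [ 1.    0.45 -2.27] wrist_torque [ 0.06 -0.21  0.02] grip_force 25.72 finger_gap 42.83
```

Call:
{"api": "servo_tool", "payload": {
  "plan": [
    [[0, 0, 0, 1, 0.03], [0, 0, 0, 1, 0.03], [0, 0, 0, 0, 0.03]]
  ]
}}

```text
time: 4.2
tool_pos: [535.5, 220.3, 145.9]
tcp_rot: [180.0, 0.0, 114.2]
ft_force: [1.3, 0.9, -1.6]
finger_gap: 43.0
grip_force: 25.7
```

```bash
python3 st.py
```

```text
time 4.2 tool_pos [535.55 220.31 145.93] tcp_rot [179.99   0.   114.2 ] ft_force [ 1.26  0.94 -1.65] wrist_torque [ 0.2  -0.18 -0.03] grip_force 25.73 finger_gap 43.01
```

Call:
{"api": "servo_tool", "payload": {
  "plan": [
    [[0, 0, 0, 1, 0.03], [0, 0, 0, 1, 0.03], [0, 0, 0, 0, 0.03]]
  ]
}}

```text
time: 4.5
tool_pos: [535.5, 220.3, 145.9]
tcp_rot: [-180.0, 0.0, 116.2]
ft_force: [1.3, 1.0, -1.9]
finger_gap: 43.2
grip_force: 25.7
```

```bash
python3 st.py
```

```text
time 4.5 tool_pos [535.48 220.27 145.86] tcp_rot [-179.99    0.    116.2 ] ft_force [ 1.28  1.04 -1.92] wrist_torque [ 0.25 -0.18  0.01] grip_force 25.74 finger_gap 43.16
```

No resistance after 13.5°, well past the pocket's play, so this cap is the loose one. I'll turn it on to about 38°.

Call:
{"api": "servo_tool", "payload": {
  "plan": [
    [[0, 0, 0, 3, 0.03], [0, 0, 0, 3, 0.03], [0, 0, 0, 3, 0.03], [0, 0, 0, 3, 0.03], [0, 0, 0, 0, 0.03]]
  ]
}}

```text
time: 5.0
tool_pos: [535.4, 220.2, 145.9]
tcp_rot: [-180.0, 0.0, 128.2]
ft_force: [0.2, 0.4, -2.6]
finger_gap: 42.9
grip_force: 25.7
```

```bash
python3 st.py
```

```text
time 5.0 tool_pos [535.44 220.2  145.88] tcp_rot [-179.98    0.    128.19] ft_force [ 0.22  0.35 -2.59] wrist_torque [ 0.01 -0.06 -0.01] grip_force 25.74 finger_gap 42.85
```

Call:
{"api": "servo_tool", "payload": {
  "plan": [
    [[0, 0, 0, 3, 0.03], [0, 0, 0, 3, 0.03], [0, 0, 0, 3, 0.03], [0, 0, 0, 3, 0.03], [0, 0, 0, 0, 0.03]]
  ]
}}

```text
time: 5.5
tool_pos: [535.2, 220.1, 145.7]
tcp_rot: [-180.0, -0.0, 140.1]
ft_force: [-0.9, -0.3, -0.9]
finger_gap: 43.3
grip_force: 25.8
```

```bash
python3 st.py
```

```text
time 5.5 tool_pos [535.22 220.09 145.71] tcp_rot [-1.7995e+02 -2.0000e-02  1.4010e+02] ft_force [-0.93 -0.34 -0.91] wrist_torque [-0.06  0.06 -0.04] grip_force 25.78 finger_gap 43.3
```

Call:
{"api": "servo_tool", "payload": {
  "plan": [
    [[0, 0, 0, 0, 0.0854], [0, 0, 0, 0, 0.0854], [0, 0, 0, 0, 0.0854], [0, 0, 0.005, 0, 0.0854], [0, 0, 0.005, -7, 0.0854], [0, 0, 0, -7, 0.0854], [0, 0, 0, -7, 0.0854], [0, 0, 0, -7, 0.0854], [0, 0, 0, -7, 0.0854], [0, 0, 0, 0, 0.0854]]
  ]
}}

```text
time: 6.5
tool_pos: [535.7, 220.4, 156.4]
tcp_rot: [180.0, -0.0, 105.0]
ft_force: [-0.1, -0.8, -0.0]
finger_gap: 85.2
grip_force: 0.0
```

```bash
python3 st.py
python3 - <<'E'
from bench import optics
from h import *
s=optics.snapshot("scene")["frame"];t=optics.snapshot("top")["frame"]
a=cv2.resize(s[110:240,190:350],(640,520),interpolation=cv2.INTER_CUBIC)
cv2.imwrite("pics/c2.png",a)
E
```

```text
time 6.5 tool_pos [535.68 220.36 156.37] tcp_rot [179.97  -0.   105.01] ft_force [-0.07 -0.75 -0.05] wrist_torque [ 0.03  0.03 -0.04] grip_force 0.0 finger_gap 85.18
```

View pics/c2.png

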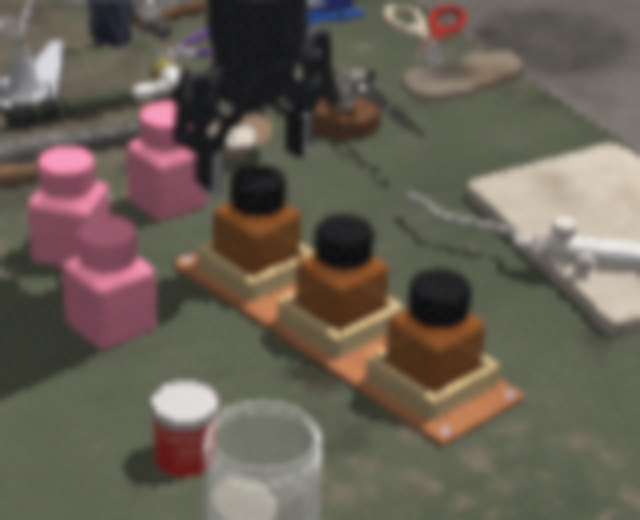

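The crop shows all three jars upright. The open fingers at (205,180) and (298,140) straddle the left jar's cap at (258,185), clear of its neighbours. I'll go down to the glass body and grip.

Call:
{"api": "servo_tool", "payload": {
  "plan": [
    [[0, 0, -0.011, 0, 0.0854], [0, 0, -0.011, 0, 0.0854], [0, 0, -0.011, 0, 0.0854], [0, 0, -0.011, 0, 0.0854], [0, 0, 0, 0, 0.0854], [0, 0, 0, 0, 0.045], [0, 0, 0, 0, 0.045], [0, 0, 0, 0, 0.045], [0, 0, 0, 0, 0.045]]
  ],
  "force": 45
}}

```text
time: 7.5
tool_pos: [536.2, 220.5, 112.8]
tcp_rot: [179.9, -0.0, 105.1]
ft_force: [0.6, -0.1, 2.0]
finger_gap: 53.4
grip_force: 47.9
```

```bash
python3 st.py
```

```text
time 7.5 tool_pos [536.23 220.46 112.85] tcp_rot [179.89  -0.   105.14] ft_force [ 0.64 -0.11  2.01] wrist_torque [ 0.01 -0.1   0.  ] grip_force 47.92 finger_gap 53.39
```

Call:
{"api": "servo_tool", "payload": {
  "plan": [
    [[0, 0, 0.006, 0, 0.045], [0, 0, 0.008, 0, 0.045], [0, 0, 0.01, 0, 0.045], [0, 0, 0.016, 0, 0.045], [0, 0, 0.02, 0, 0.045], [0, 0, 0.02, 0, 0.045], [0, 0, 0.02, 0, 0.045], [0, 0, 0.02, 0, 0.045], [0, 0, 0, 0, 0.045]]
  ]
}}

```text
time: 8.4
tool_pos: [536.9, 220.8, 236.3]
tcp_rot: [179.7, -0.0, 105.1]
ft_force: [1.2, 0.0, -2.9]
finger_gap: 53.0
grip_force: 49.5
```

```bash
python3 st.py
python3 - <<'E'
from bench import optics
from h import *
s=optics.snapshot("scene")["frame"]
a=cv2.resize(s[90:240,190:350],(640,600),interpolation=cv2.INTER_CUBIC)
cv2.imwrite("pics/c3.png",a)
E
```

```text
time 8.4 tool_pos [536.91 220.82 236.31] tcp_rot [ 1.7967e+02 -2.0000e-02  1.0515e+02] ft_force [ 1.16  0.   -2.87] wrist_torque [ 0.03 -0.08  0.04] grip_force 49.53 finger_gap 53.02
```

View pics/c3.png

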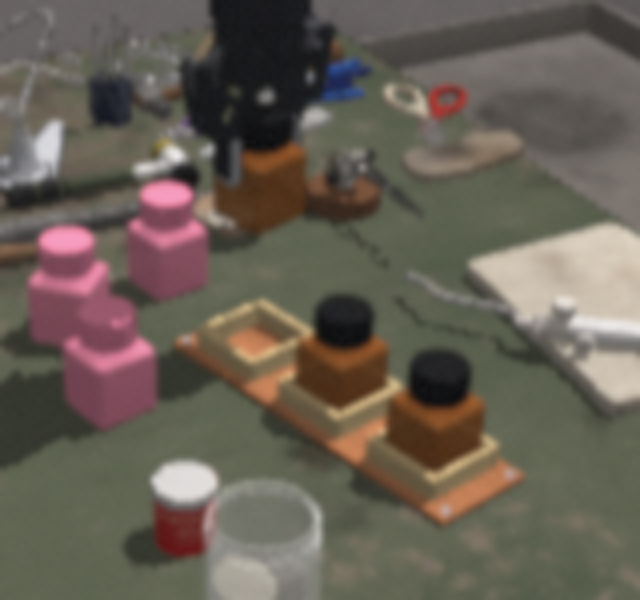

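The jar hangs upright in the gripper at (260,180), held by its glass, with the cap on. The left pocket at (258,335) is empty and the two tight jars have not moved. Next I carry it to the slate.

Call:
{"api": "servo_tool", "payload": {
  "plan": [
    [[-0.004, -0.015, 0, 0, 0.045], [-0.004, -0.03, 0, 0, 0.045], [-0.004, -0.04, 0, 0, 0.045], [-0.004, -0.04, 0, 0, 0.045], [-0.004, -0.04, 0, 0, 0.045], [-0.004, -0.04, 0, 0, 0.045], [-0.004, -0.04, 0, 0, 0.045], [-0.004, -0.04, 0, 0, 0.045], [-0.004, -0.04, 0, 0, 0.045], [-0.004, -0.04, 0, 0, 0.045]]
  ]
}}

```text
time: 9.45
tool_pos: [493.6, -146.4, 230.2]
tcp_rot: [-179.9, -0.1, 105.1]
ft_force: [0.2, -0.9, -2.0]
finger_gap: 52.9
grip_force: 49.4
```

Call:
{"api": "servo_tool", "payload": {
  "plan": [
    [[-0.003, -0.04, 0, 0, 0.045], [-0.003, -0.04, 0, 0, 0.045], [0, -0.03, 0, 0, 0.045], [0, -0.015, 0, 0, 0.045], [0, -0.004, 0, 0, 0.045], [0, 0, 0, 0, 0.045], [0, 0, 0, 0, 0.045], [0, 0, 0, 0, 0.045]]
  ]
}}

```text
time: 10.25
tool_pos: [489.7, -272.4, 231.7]
tcp_rot: [-180.0, -0.0, 105.2]
ft_force: [0.4, 0.3, -1.9]
finger_gap: 53.1
grip_force: 49.4
```

```bash
python3 st.py
```

```text
time 10.25 tool_pos [ 489.69 -272.36  231.74] tcp_rot [-1.7999e+02 -3.0000e-02  1.0523e+02] ft_force [ 0.44  0.29 -1.86] wrist_torque [ 0.01  0.05 -0.04] grip_force 49.45 finger_gap 53.09
```

Call:
{"api": "servo_tool", "payload": {
  "plan": [
    [[0, 0, -0.01, 0, 0.045], [0, 0, -0.02, 0, 0.045], [0, 0, -0.02, 0, 0.045], [0, 0, -0.02, 0, 0.045], [0, 0, -0.02, 0, 0.045], [0, 0, -0.012, 0, 0.045], [0, 0, -0.008, 0, 0.045], [0, 0, -0.004, 0, 0.045], [0, 0, 0, 0, 0.045], [0, 0, 0, 0, 0.045]]
  ]
}}

```text
time: 11.25
tool_pos: [490.0, -274.0, 118.8]
tcp_rot: [179.9, 0.1, 105.1]
ft_force: [0.5, -0.5, -1.6]
finger_gap: 53.0
grip_force: 49.5
```

```bash
python3 st.py
```

```text
time 11.25 tool_pos [ 490.01 -274.02  118.76] tcp_rot [1.7995e+02 6.0000e-02 1.0514e+02] ft_force [ 0.46 -0.5  -1.55] wrist_torque [-0.03 -0.02 -0.02] grip_force 49.45 finger_gap 52.98
```

Call:
{"api": "servo_tool", "payload": {
  "plan": [
    [[0, 0, -0.0015, 0, 0.045], [0, 0, -0.0015, 0, 0.045], [0, 0, 0, 0, 0.045], [0, 0, 0, 0, 0.045]]
  ]
}}

```text
time: 11.65
tool_pos: [489.5, -273.7, 115.0]
tcp_rot: [180.0, 0.0, 105.1]
ft_force: [0.2, -0.7, -2.2]
finger_gap: 53.2
grip_force: 49.5
```

Call:
{"api": "servo_tool", "payload": {
  "plan": [
    [[0, 0, -0.001, 0, 0.045], [0, 0, 0, 0, 0.045], [0, 0, 0, 0, 0.045]]
  ]
}}

```text
time: 11.95
tool_pos: [489.5, -273.7, 113.8]
tcp_rot: [-180.0, -0.0, 105.1]
ft_force: [-0.9, 0.7, -2.5]
finger_gap: 53.0
grip_force: 49.5
```

```bash
python3 st.py
```

```text
time 11.95 tool_pos [ 489.48 -273.66  113.82] tcp_rot [-1.7999e+02 -1.0000e-02  1.0514e+02] ft_force [-0.88  0.73 -2.54] wrist_torque [-0.01  0.06  0.02] grip_force 49.45 finger_gap 53.03
```

Call:
{"api": "servo_tool", "payload": {
  "plan": [
    [[0, 0, -0.001, 0, 0.045], [0, 0, 0, 0, 0.045], [0, 0, 0, 0, 0.045]]
  ]
}}

```text
time: 12.25
tool_pos: [489.5, -273.7, 112.9]
tcp_rot: [-180.0, -0.0, 105.1]
ft_force: [0.6, -0.6, -2.1]
finger_gap: 53.2
grip_force: 49.4
```

Call:
{"api": "servo_tool", "payload": {
  "plan": [
    [[0, 0, -0.0007, 0, 0.045], [0, 0, 0, 0, 0.045], [0, 0, 0, 0, 0.045]]
  ]
}}

```text
time: 12.55
tool_pos: [489.6, -273.7, 112.8]
tcp_rot: [-180.0, 0.0, 105.1]
ft_force: [-2.7, 2.1, 6.2]
finger_gap: 53.7
grip_force: 50.3
```

```bash
python3 st.py
```

```text
time 12.55 tool_pos [ 489.58 -273.75  112.79] tcp_rot [-1.8000e+02  1.0000e-02  1.0514e+02] ft_force [-2.68  2.14  6.23] wrist_torque [ 0.28  0.8  -0.08] grip_force 50.3 finger_gap 53.66
```

The jar touched the slate at the predicted height, so I'll release it and back straight up.

Call:
{"api": "servo_tool", "payload": {
  "plan": [
    [[0, 0, 0.0005, 0, 0.06], [0, 0, 0, 0, 0.07], [0, 0, 0, 0, 0.0854], [0, 0, 0, 0, 0.0854], [0, 0, 0, 0, 0.0854], [0, 0, 0.005, 0, 0.0854], [0, 0, 0.01, 0, 0.0854], [0, 0, 0.02, 0, 0.0854], [0, 0, 0.03, 0, 0.0854], [0, 0, 0.03, 0, 0.0854]]
  ]
}}

```text
time: 13.55
tool_pos: [489.4, -273.6, 209.3]
tcp_rot: [-180.0, -0.0, 105.1]
ft_force: [1.2, 0.0, -0.1]
finger_gap: 85.5
grip_force: 0.0
```

Call:
{"api": "servo_tool", "payload": {
  "plan": [
    [[0, 0, 0.04, 0, 0.0854], [0, 0.04, 0.03, 0, 0.0854], [0, 0.04, 0.01, 0, 0.0854], [0, 0.04, 0, 0, 0.0854], [0, 0.04, 0, 0, 0.0854], [0, 0.04, 0, 0, 0.0854], [0, 0.02, 0, 0, 0.0854], [0, 0, 0, 0, 0.0854]]
  ]
}}

```text
time: 14.35
tool_pos: [489.6, -51.3, 288.9]
tcp_rot: [179.9, 0.0, 105.3]
ft_force: [-0.2, 0.6, 1.0]
finger_gap: 85.6
grip_force: 0.0
```

```bash
python3 st.py
python3 - <<'E'
from bench import optics
from h import *
s=optics.snapshot("scene")["frame"];t=optics.snapshot("top")["frame"]
a=cv2.resize(s[140:340,210:400],(570,600),interpolation=cv2.INTER_CUBIC)
b=cv2.resize(t[130:230,320:376],(230,410),interpolation=cv2.INTER_CUBIC)
o=np.zeros((600,800,3),np.uint8);o[:,:570]=a;o[:410,570:]=b
cv2.imwrite("pics/c4.png",o)
E
```

```text
time 14.35 tool_pos [489.56 -51.28 288.89] tcp_rot [179.91   0.   105.33] ft_force [-0.22  0.6   0.96] wrist_torque [-0.05  0.01  0.01] grip_force 0.0 finger_gap 85.57
```

View pics/c4.png

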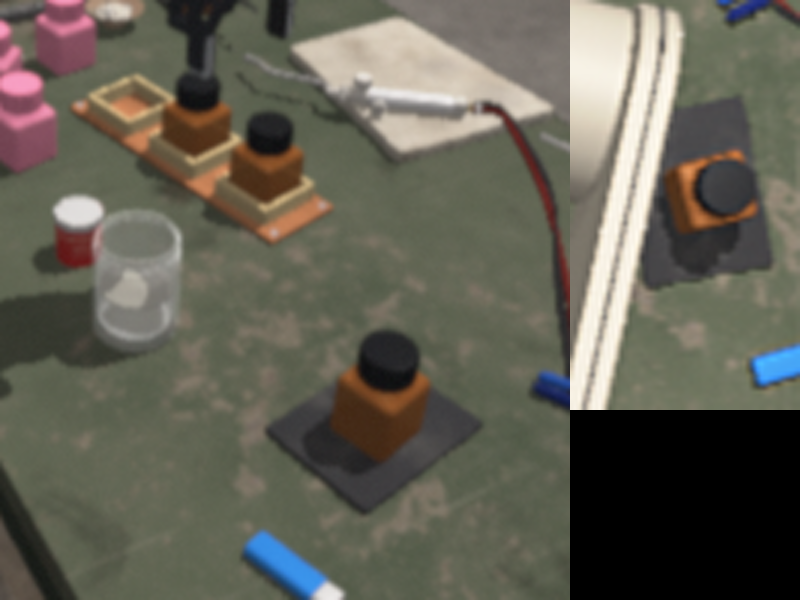

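The jar stands upright on the slate at (380,405), with slate showing all round it. Two jars are still in the rack, and the tin at (78,232) and the water jar at (137,280) have not moved.

```bash
python3 -c "
from bench import r
print(r.hand_in())"
```

```text
the job is handed in; nothing more can be done
None
```

The first cap I twisted, in the left (+y) pocket, was the loose one: I turned it about 38°, lifted that jar out by its glass body and stood it upright on the slate; the other two caps and jars, the water jar and the red tin were not touched, and the job was handed in at about 14 s.

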